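Bed a ground bar down in the check nest with the toggle clamp

ROBOT

A 6-joint arm with a two-finger parallel gripper is mounted at the origin on the work surface; the furniture and walls round the work are solid. World frame = base frame: x ahead of the robot, y to its left, z up, the work surface at z = 0. Lengths are in m, angles in rad, forces in N, time in s.
With the tool pointing down it reaches from about 0.275 to 0.725 m from the base axis. Payload 15.9 kg.
Tool frame: the origin (TCP) lies at the very end of the fingers, on their centre line; the grasp point (between the pads) lies 19 mm behind it; z points along the fingers, x is the direction in which the jaws open and shut, and the axes are right-handed (so a half turn about z gives the same grasp; the last joint's range is limited). The gripper opens to 85 mm and grips with 20 to 120 N. Pads are 22 mm wide; open, the fingers measure 114 mm over their backs; the gripper's body (76 mm by 85 mm) begins 54 mm behind the grasp point. The pads swing forward as they close: fully open they stand 13 mm farther back than shut.
Start: joints at [1.179, 0.213, -0.034, 1.323, 0, 1.571], TCP at [0.191, 0.462, 0.231] pointing down, gripper open.
Joint ranges: [-2.98, 2.98], [-0.74, 1.72], [-1.14, 1.35], [-2.1, 2.04], [-1.57, 1.44], [-3.14, 3.14]. Speed limits (rad/s): [1.89, 1.89, 2.39, 2.57, 3.14, 3.14].

INTERFACE

Orientations are given as a rotation vector (axis times angle).
In Python, from station import manip gives the robot as it stands.
- The arm moves only by the shell command python3 -m creep 'ROWS'. ROWS is text: rows parted by semicolons, each of 5 numbers parted by spaces: the closure, from -1 (fully open) to 1 (shut), so that 0 is half open, then the shift along the world's x, y, z each as a share of 0.5 m, from -1 to 1, then the turn about the world's z as a share of pi/2 rad, from -1 to 1. A call has 1 to 12 rows; each row is the pose to reach, as a shift and turn from the pose commanded when the call began; what a row does not reach only later rows make up. A row lasts 1/8 s, in which the tool goes at most 62.5 mm and 10.7 degrees, less where a joint would pass 70% of its speed; a pose out of reach is approached as far as the arm can. A call with a number of a shift or a turn outside -1 to 1 is refused whole. A call with a gripper value outside its range is refused whole. The fingers move at their own pace and stop on an object; the grip force is fixed at half the most. Time passes only in rows, so rows that repeat a pose let the fingers close. It gives the time, the measured TCP pose, the force and the opening at its end, in the units of the state.
- manip.sense(): the state, without advancing time (a new reading comes with each control period).
- manip.capture(name): name is "scene" or "top" or "wrist"; returns the picture (400x640x3 uint8, red, green, blue); there is no depth.
- manip.camera_params(name): a dict with "fx", "fy", "cx", "cy" (pixels), "distortion" ([k1, k2, p1, p2, k3] as OpenCV has them; the pictures are not rectified), "world_to_cam" (4x4, takes a point from world to camera coordinates); the wrist camera has in their place "tool_from_camera" (4x4, takes a point from camera to tool coordinates, whose origin is the TCP and whose axes are the tool frame's). Camera axes: x right, y down, z forward; pixel columns grow to the right and rows downward; lengths in m; the calibration is good to about 2 mm. A picture is of the moment at which its call begins: read the wrist's pose just before it. camera_params takes no time and is no camera call.
- manip.sign_off(): hands the job in, once; it reports no verdict.
The state is a dict: "t": time; "joints": joint angles; "qd": joint speeds; "joint_efforts": joint torques, N m; "tcp_pos": TCP position; "tool_rot": TCP orientation; "contact_force": force on the tool from outside, world axes, zero at the start; "wrist_torque": the same for the moment, N m; "grip_width": opening from 0.0 (shut) to 1.0 (fully open).
Only numpy, scipy, OpenCV 4.12 (cv2) and the standard library are available. Lean on these libraries where they do the work, as an engineer would, in place of code of your own. Each camera call takes 0.05 s, during which the arm holds its last target.

TASK

Set the loose ground steel bar on the blue rest of the check nest, lengthwise, standing on its narrow face as it stands now and centred so that no edge of it overhangs; put it down, do not drop it. Then push the clamp's orange handle over centre to its stop so that the clamp presses on the bar, and take the hand away for a moment: it must stay locked by itself. Finally push the handle back to fully open, leaving the bar centred on the rest and the other things on the bench undisturbed.

Things in the scene. Friction and masses are not known exactly. Their poses are not given: they have to be found in the camera images.
- bar_center (a point): Centre of the loose bar: a plain pale ground steel bar 16 x 120 x 24 mm, 0.35 kg, standing on its 16 mm wide face on the bench, 24 mm tall. The point lies half-way up (12 mm above its underside). Axes: y along the 120 mm length, x across the 16 mm width, z up.
- bar_end_a (a point): Middle of the bar's +y end face (60 mm from its centre, half-way up).
- bar_end_b (a point): Middle of the bar's -y end face (60 mm from its centre, half-way up).
- bar: The same bar, origin at the middle of its underside.
- rest_top (a point): Centre of the top of the rest: a blue rail 136 mm long, 32 mm wide, its top 28 mm above the bench, fixed on the nest's aluminium base plate (345 x 90 mm, 10 mm thick), which is fixed to the bench. Axes: x along the rest's length, pointing away from the clamp; y across; z up. The clamp stands at negative x.
- handle_hinge (a point): Point on the handle's hinge axis (level, along y), at x -0.183, y 0, z +0.015 in the frame of rest_top, between the clamp's steel cheeks, which end 58 mm above the top of the rest. Same axes as rest_top. The grip's centre is 100 mm from it.
- swing_hinge (a point): Hinge of the steel clamp arm, 73 mm towards the rest from the handle's hinge and 46 mm above the top of the rest; axes as rest_top. The arm moves only with the handle. Handle open: the arm stands upright, its top 0.17 m above the rest, its spindle reaching 30 mm from this hinge towards the rest. Closed: it lies level, its pad pressing on the bar at the rest's centre.
- clamp_handle (a joint): Clamp handle, rad. 0 = fully open, leaning 52 degrees (0.90 rad) back from upright, away from the rest. It grows as the handle is pushed towards the rest: dead centre 1.10, stop 1.18 (leaning 16 degrees towards the rest). From about 0.93, with the bar in place, the pad's spring resists (a few N at the grip), then the handle passes centre and stays at its stop; likewise going back. Open, it stays open.
- handle_grip (a point): Centre of the orange handle grip, 100 mm from the handle's hinge axis. The grip is a round-ended bar 24 mm in diameter, along the handle from 62 to 136 mm from the axis. It can be pushed from either side with closed fingers pointing down: its centre is 77 mm above the rest's top when open and 111 mm when closed.
- clamp_pad: Round rubber pad (18 mm in diameter) on a spring (2.5 N per mm) under the free end of the clamp arm, 110 mm from the arm's hinge. Origin on the centre line of the arm, 29 mm from the pad's face.
- dial_indicator: Dial indicator lying on its back, 127 x 62 x 21 mm; a bystander, leave it alone. Origin at its underside.
- step_block: Black stepped packing block, 32 x 60 x 50 mm; a bystander, leave it alone. Origin at its underside.
- coupler: Silvery hose coupler with a brass foot, standing, 25 mm in diameter, 65 mm tall; a bystander, leave it alone. Origin at its underside.
- fixture: The whole check nest with its clamp; origin on the bench, 0.110 m behind the rest's centre (towards the clamp), same axes as the rest.
Mind the look-alikes: they are no part of the job. Leave any brown look-alike of the bar alone.

How it is judged:
On the way, in this order (a step that is already met when the one before it is completed fails the run):
1. the bar stands centred on the rest, no edge overhanging, let go, with the clamp open (x of bar_end_a in the frame of rest_top between -0.068 and 0.068 m and y of bar_end_a in the frame of rest_top between -0.008 and 0.008 m and x of bar_end_b in the frame of rest_top between -0.068 and 0.068 m and y of bar_end_b in the frame of rest_top between -0.008 and 0.008 m and z of bar_center in the frame of rest_top between 0.009 and 0.015 m and angle between bar_center's own z axis and vertical below 0.1 rad and contact force between each of the fingers, the arm and bar below 0.2 N and linear speed of bar below 0.02 m/s and value of joint clamp_handle below 0.5 rad), for 0.3 s.
2. the clamp is locked past dead centre, pressing on the centred bar, with the robot off the handle (x of bar_end_a in the frame of rest_top between -0.068 and 0.068 m and y of bar_end_a in the frame of rest_top between -0.008 and 0.008 m and x of bar_end_b in the frame of rest_top between -0.068 and 0.068 m and y of bar_end_b in the frame of rest_top between -0.008 and 0.008 m and z of bar_center in the frame of rest_top between 0.009 and 0.015 m and angle between bar_center's own z axis and vertical below 0.1 rad and contact force between each of the fingers, the arm and bar below 0.2 N and value of joint clamp_handle above 1.14 rad and contact force between clamp_pad and bar above 3 N and contact force between each of the fingers, the arm and fixture below 0.3 N), for 0.3 s.
At the end, for the whole second after the job is handed in: The clamp handle is back within 0.15 rad of fully open, and the bar stands on its narrow face on the rest, released and at rest, with both ends within the rest's 136 mm length and the bar within its 32 mm width (end faces' middles within 68 mm lengthwise and 8 mm sideways of the rest's centre line) (x of bar_end_a in the frame of rest_top between -0.068 and 0.068 m and y of bar_end_a in the frame of rest_top between -0.008 and 0.008 m and x of bar_end_b in the frame of rest_top between -0.068 and 0.068 m and y of bar_end_b in the frame of rest_top between -0.008 and 0.008 m and z of bar_center in the frame of rest_top between 0.009 and 0.015 m and angle between bar_center's own z axis and vertical below 0.1 rad and contact force between each of the fingers, the arm and bar below 0.2 N and value of joint clamp_handle below 0.15 rad and linear speed of bar below 0.01 m/s); the robot touches nothing.
It fails at once if the dial indicator is moved more than 30 mm (distance of dial_indicator from where it was at the start of the episode above 0.03 m).
It fails at once if the stepped packing block is moved more than 30 mm (distance of step_block from where it was at the start of the episode above 0.03 m).
It fails at once if the hose coupler is moved more than 30 mm (distance of coupler from where it was at the start of the episode above 0.03 m).
It fails at once if the bar is let fall onto the nest from more than 20 mm above the rest (horizontal distance between bar_center and rest_top below 0.08 m and z of bar_center in the frame of rest_top above 0.032 m and contact force between the fingers and bar below 0.05 N and contact force between bar and fixture below 0.05 N).
It also fails if it takes over 62 s, if anything falls off the work surface, if the arm or the gripper's body presses on something with over 40 N, if the wrist force passes 120 N, or if a joint passes its speed limit or range.

## Working session

There is one attempt and no reset: what is moved stays moved. The work goes in short steps, Python scripts to look and compute and a shell command to move; the robot and the scene stay as the last step left them, time stands still between calls to the robot, and variables do not carry over. Pictures are saved under pics/ and viewed, and the job is handed in when it is done.

```bash
ls; mkdir -p pics; python3 - <<'E'
from station import manip
import cv2
print(manip.sense())
for n in ("scene","top","wrist"):
    im=manip.capture(n); cv2.imwrite(f"pics/{n}0.png",im[:,:,::-1]); p=manip.camera_params(n); print(n,p)
E
```

```text
pics
{'t': 0.0, 'joints': array([ 1.17898631e+00,  2.13380803e-01, -3.50506726e-02,  1.32350090e+00,
        1.81730772e-05,  1.57075481e+00]), 'qd': array([-1.24184259e-03,  1.12770549e-03,  6.56336319e-04,  1.57181148e-03,
        7.26250848e-04, -8.93688108e-05]), 'joint_efforts': array([ 1.60401360e-03, -6.86157489e+01,  4.87120807e+01,  1.75001076e-02,
        2.22492395e-05, -5.87258728e-05]), 'tcp_pos': array([0.19079652, 0.46179937, 0.23080719]), 'tool_rot': array([ 2.61081374e+00,  1.74624765e+00, -1.49891872e-03]), 'contact_force': array([-0.39041726, -1.09355855, -1.47150765]), 'wrist_torque': array([-0.06221652,  0.03756887, -0.02188439]), 'grip_width': 1.0017687923501193}
scene {'fx': 514.9829075596009, 'fy': 514.9829075596009, 'cx': 312.7321728743762, 'cy': 198.95259459087674, 'distortion': array([-0.01469085,  0.        ,  0.        ,  0.        ,  0.        ]), 'world_to_cam': array([[ 0.49317286, -0.86988388, -0.00908686, -0.26307557],
       [-0.67548229, -0.37633467, -0.63411032,  0.45803369],
       [ 0.54818264,  0.31886401, -0.7731892 ,  1.30503659],
       [ 0.
[... 361 characters left out ...]
6,  0.56881002],
       [ 0.09095374, -0.01380026, -0.99575949,  1.57344592],
       [ 0.        ,  0.        ,  0.        ,  1.        ]])}
wrist {'fx': 323.48758981766855, 'fy': 323.48758981766855, 'cx': 317.64544343920085, 'cy': 196.2812815191014, 'distortion': array([-0.00890766,  0.        ,  0.        ,  0.        ,  0.        ]), 'tool_from_camera': array([[ 9.99997945e-01,  1.21003969e-04, -2.02350641e-03,
        -8.53529352e-04],
       [ 4.70929299e-04,  9.57038960e-01,  2.89958975e-01,
        -7.46146732e-02],
       [ 1.97166066e-03, -2.89959332e-01,  9.57036937e-01,
        -1.42946770e-01],
       [ 0.00000000e+00,  0.00000000e+00,  0.00000000e+00,
         1.00000000e+00]])}
```

View pics/scene0.png

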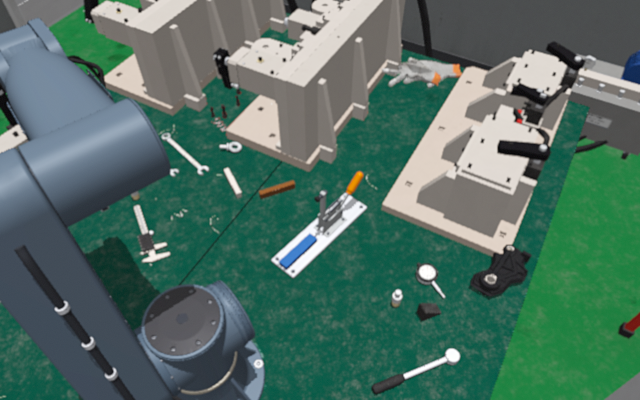

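View pics/top0.png

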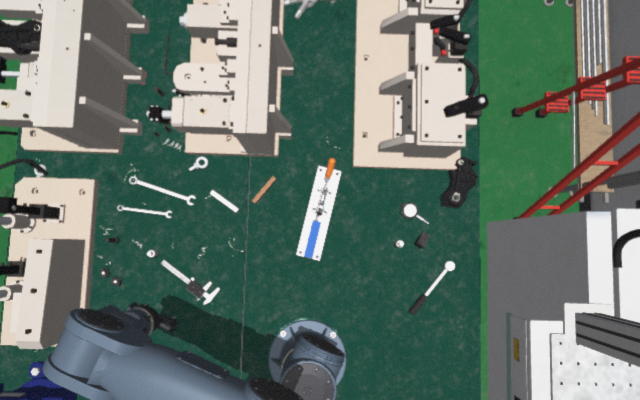

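View pics/wrist0.png

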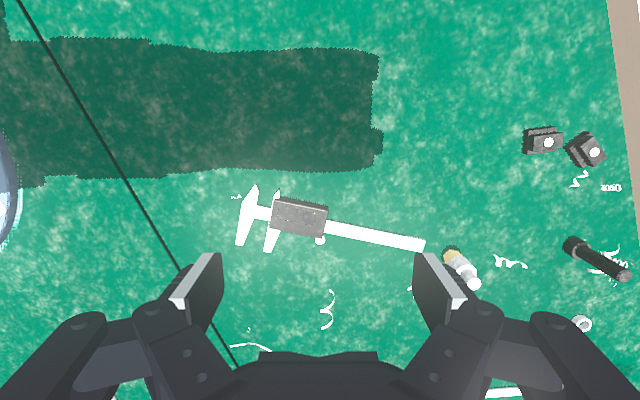

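The top view shows the pale bar around (224,201), its brown look-alike at (263,190), the blue rest at (314,240) and the orange grip at (331,168). I'll measure these next.

```bash
cat > h.py <<'E'
import numpy as np, cv2
from station import manip
def cam(n,s=None):
    p=manip.camera_params(n); K=np.array([[p['fx'],0,p['cx']],[0,p['fy'],p['cy']],[0,0,1]]); 
    if n=='wrist':
        s=s or manip.sense(); T=np.eye(4); T[:3,:3]=cv2.Rodrigues(np.array(s['tool_rot']))[0]; T[:3,3]=s['tcp_pos']
        C=T@p['tool_from_camera']
    else: C=np.linalg.inv(p['world_to_cam'])
    return K,p['distortion'],C
def plane(c,uv,z):
    K,d,C=c; q=cv2.undistortPoints(np.float64(uv).reshape(-1,1,2),K,d)[:,0]
    r=np.c_[q,np.ones(len(q))]@C[:3,:3].T; o=C[:3,3]
    return o+r*((z-o[2])/r[:,2])[:,None]
def proj(c,P):
    K,d,C=c; W=np.linalg.inv(C); return cv2.projectPoints(np.float64(P).reshape(-1,1,3),cv2.Rodrigues(W[:3,:3])[0],W[:3,3],K,d)[0][:,0]
def blobs(mask,amin=20):
    n,l,st,ce=cv2.connectedComponentsWithStats(mask.astype(np.uint8))
    return [(st[i],ce[i],(l==i)) for i in range(1,n) if st[i][4]>=amin]
def rect(m):
    c,_=cv2.findContours(m.astype(np.uint8),cv2.RETR_EXTERNAL,cv2.CHAIN_APPROX_NONE); c=max(c,key=cv2.contourArea)
    return cv2.minAreaRect(c)
E
python3 - <<'E'
from h import *
for n in("top","scene"):
    im=cv2.imread(f"pics/{n}0.png"); c=cam(n); h=cv2.cvtColor(im,cv2.COLOR_BGR2HSV); H,S,V=h[...,0],h[...,1],h[...,2]
    for name,m,z in(("blue",(H>100)&(H<125)&(S>130)&(V>60),.028),("orange",(H<18)&(S>180)&(V>150),.105),("pale",(S<50)&(V>150),.024),("brown",(H<18)&(S>90)&(V<200),.02)):
        for st,ce,mk in blobs(m,30):
            P=plane(c,[ce],z)[0]
            if not(.2<P[0]<.75 and abs(P[1])<.4):continue
            r=rect(mk); b=plane(c,cv2.boxPoints(r),z)
            e=[np.linalg.norm(b[1]-b[0]),np.linalg.norm(b[2]-b[1])]
            k=b[1]-b[0] if e[0]>e[1] else b[2]-b[1]
            print(n,name,st,ce.round(1),P.round(4),np.round(e,3),'ang',np.degrees(np.arctan2(k[1],k[0])).round(1))
t=cv2.imread("pics/top0.png")[130:290,170:450]; cv2.imwrite("pics/topc.png",cv2.resize(t,None,fx=2.8,fy=2.8,interpolation=2))
t=cv2.imread("pics/scene0.png")[140:300,190:410]; cv2.imwrite("pics/scenec.png",cv2.resize(t,None,fx=3.5,fy=3.5,interpolation=2))
E
```

```text
top blue [305 221  15  37 241] [312.  239.2] [ 0.4327 -0.0051  0.028 ] [0.133 0.024] ang -12.3
top orange [327 159   8  17  53] [329.7 167.5] [ 0.6873 -0.0595  0.105 ] [0.058 0.017] ang -16.7
top pale [ 296  166   46   95 1869] [319.1 210.1] [ 0.541  -0.0283  0.024 ] [0.344 0.092] ang -12.2
top pale [210 190  29  22 174] [223.5 200.5] [0.5653 0.3257 0.024 ] [0.02  0.123] ang -123.3
top pale [404 204  13  13 139] [409.8 210. ] [ 0.5517 -0.3653  0.024 ] [0.045 0.045] ang -88.2
top pale [396 240   8   8  47] [399.7 243.3] [ 0.4275 -0.3288  0.024 ] [0.026 0.026] ang -88.3
top pale [203 281   9  10  46] [207.1 285.7] [0.2538 0.3698 0.024 ] [0.035 0.015] ang -42.9
top pale [203 287  17  18 130] [209.8 295.6] [0.2184 0.3583 0.024 ] [0.074 0.042] ang -67.4
top brown [327 158   9  11  30] [331.1 162.6] [ 0.7211 -0.0685  0.02  ] [0.03  0.038] ang -178.5
top brown [252 177  24  26 106] [263.3 190.1] [0.6093 0.1811 0.02  ] [0.118 0.016] ang -37.9
scene blue [280 235  36  33 386] [297.4 251.1] [ 0.4289 -0.0076  0.028 ] [0.137 0.032] ang -11.6
scene orange [346 172  17  22  70] [354.  183.1] [ 0.6854 -0.0606  0.105 ] [0.092 0.024] ang 2.2
scene pale [224 167  18  27 174] [232.  180.5] [0.5651 0.3241 0.024 ] [0.022 0.125] ang -123.4
scene pale [ 271  193   96   84 1910] [320.3 235. ] [ 0.5149 -0.0372  0.024 ] [0.366 0.106] ang -10.6
scene pale [325 202  13  12  39] [330.9 207.6] [ 0.6237 -0.0149  0.024 ] [0.055 0.01 ] ang -16.4
scene pale [154 242  13   7  59] [159.8 245. ] [0.2486 0.3644 0.024 ] [0.036 0.018] ang -37.3
scene pale [142 249  28  13 182] [154.5 255.7] [0.2113 0.3529 0.024 ] [0.081 0.043] ang -60.7
scene pale [419 265  17  15 202] [426.9 271.8] [ 0.5507 -0.3659  0.024 ] [0.046 0.047] ang -159.0
scene pale [392 289  11  12  87] [397.2 294.7] [ 0.4417 -0.3213  0.024 ] [0.033 0.028] ang -15.2
scene brown [259 180  36  18 277] [276.6 188.7] [0.6094 0.1783 0.02  ] [0.121 0.033] ang -37.8
```

View pics/topc.png

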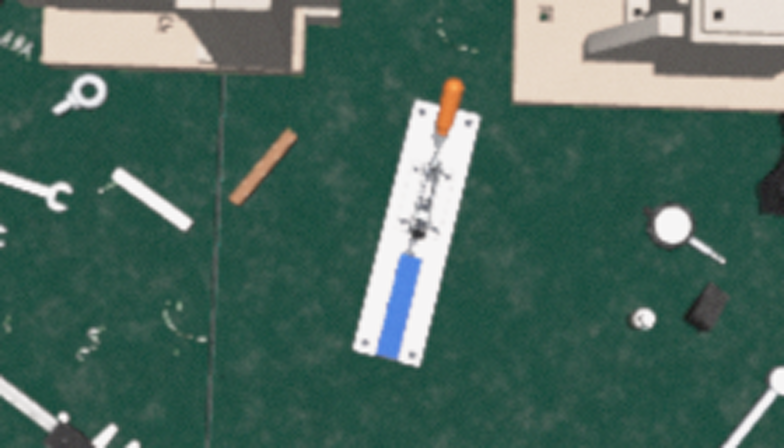

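View pics/scenec.png

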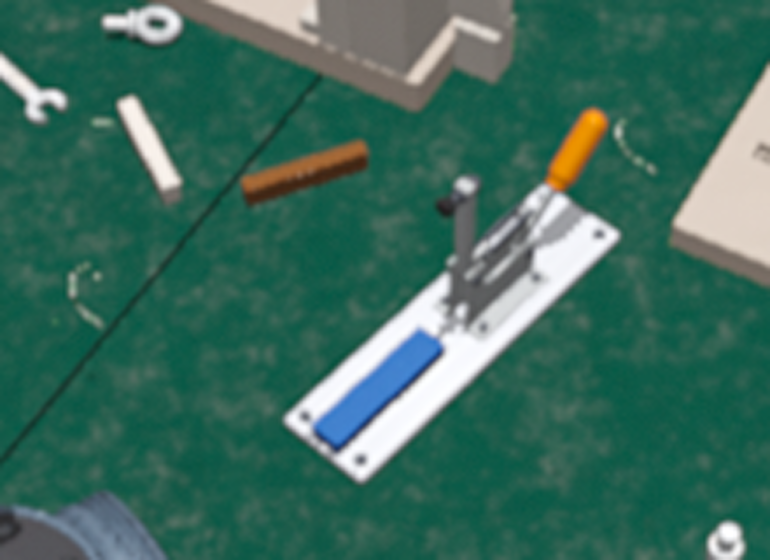

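```bash
python3 -m creep '-1 .748 -.274 -.1 .879;-1 .748 -.274 -.1 .879;-1 .748 -.274 -.1 .879;-1 .748 -.274 -.1 .879;-1 .748 -.274 -.1 .879;-1 .748 -.274 -.1 .879;-1 .748 -.274 -.1 .879;-1 .748 -.274 -.1 .879;-1 .748 -.274 -.1 .879;-1 .748 -.274 -.1 .879'; python3 - <<'E'
from h import *
s=manip.sense(); print(s['tcp_pos'],s['tool_rot'],s['joints'].round(3))
im=manip.capture('wrist'); cv2.imwrite("pics/w1.png",im[:,:,::-1]); np.save('s1.npy',np.r_[s['tcp_pos'],s['tool_rot']])
E
```

```text
t: 1.4
tcp_pos: [0.5645, 0.3254, 0.1814]
tool_rot: [-0.905, -3.008, -0.0]
contact_force: [-0.3, 0.1, 0.1]
grip_width: 1.002
[0.56447379 0.32541565 0.18140271] [-9.05073531e-01 -3.00832902e+00 -1.34294461e-06] [ 0.523  0.549  0.328  1.35   0.    -0.463]
```

View pics/w1.png

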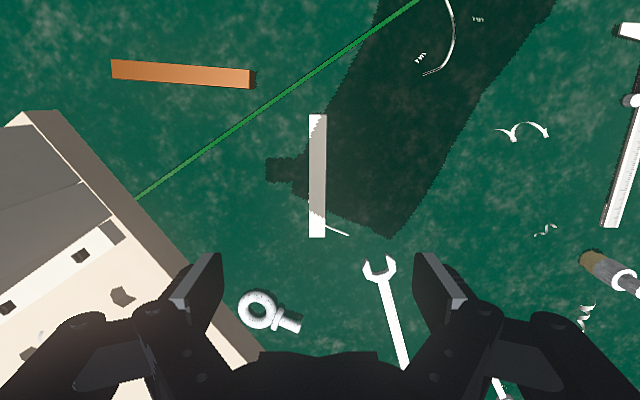

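The wrist view shows the bar at columns 309–326 and rows 114–238, half in shadow. The brown look-alike is at (180,74), and an eye bolt and a spanner lie below.

```bash
python3 - <<'E'
from h import *
v=np.load('s1.npy'); c=cam('wrist',dict(tcp_pos=v[:3],tool_rot=v[3:]))
im=cv2.imread("pics/w1.png"); h=cv2.cvtColor(im,cv2.COLOR_BGR2HSV)
m=(h[...,1]<70)&(h[...,2]>110); m[:100]=0;m[245:]=0;m[:,:290]=0;m[:,350:]=0
m=cv2.morphologyEx(m.astype(np.uint8),cv2.MORPH_OPEN,np.ones((7,7)))
for st,ce,mk in blobs(m,300):
    r=rect(mk); b=plane(c,cv2.boxPoints(r),.024); print(st,ce,r,b.round(4),b.mean(0))
    k=b[1]-b[0]; l=b[2]-b[1]; print(np.linalg.norm(k),np.linalg.norm(l),np.degrees(np.arctan2(k[1],k[0])),np.degrees(np.arctan2(l[1],l[0])))
    print(plane(c,[ce],.024))
print(proj(c,[[v[0],v[1],.024]]))
E
```

```text
[ 309  114   18  124 2089] [316.93633317 174.35280038] ((317.4999694824219, 175.5), (16.999996185302734, 122.99998474121094), 0.0) [[0.6036 0.3695 0.024 ]
 [0.5364 0.2697 0.024 ]
 [0.5237 0.2782 0.024 ]
 [0.5893 0.379  0.024 ]] [0.56326156 0.32409028 0.024     ]
0.12031125194298566 0.015319846584332433 -123.95553915136526 146.48422486947206
[[0.56123503 0.32006134 0.024     ]]
[[317.2084474  180.74332159]]
```

```bash
python3 -m creep '-1 -.002 -.002 -.1 0;-1 -.002 -.002 -.2 0;-1 -.002 -.002 -.29 0;-1 -.002 -.002 -.33 0;-1 -.002 -.002 -.349 0;-1 -.002 -.002 -.349 0;1 -.002 -.002 -.349 0;1 -.002 -.002 -.349 0;1 -.002 -.002 -.349 0;1 -.002 -.002 -.349 0;1 -.002 -.002 -.349 0;1 -.002 -.002 -.349 0'
```

```text
t: 2.95
tcp_pos: [0.5643, 0.3242, 0.0073]
tool_rot: [0.901, 3.009, 0.001]
contact_force: [-0.4, -1.5, 5.5]
grip_width: 0.171
```

```bash
python3 -m creep '1 0 0 .1 0;1 0 0 .2 0;1 0 0 .3 0;1 -.1 -.1 .346 -.1;1 -.2 -.2 .346 -.2;1 -.28 -.3 .346 -.3;1 -.28 -.4 .346 -.4;1 -.28 -.5 .346 -.5;1 -.266 -.6 .346 -.6;1 -.266 -.66 .346 -.7;1 -.266 -.66 .346 -.764;1 -.266 -.66 .346 -.764'; python3 - <<'E'
from h import *
s=manip.sense(); print(s['tcp_pos'],s['tool_rot'],s['joints'].round(3),s['t'])
im=manip.capture('wrist'); cv2.imwrite("pics/w2.png",im[:,:,::-1]); np.save('s2.npy',np.r_[s['tcp_pos'],s['tool_rot']])
E
```

```text
t: 4.45
tcp_pos: [0.4307, -0.0062, 0.1797]
tool_rot: [-2.443, -1.975, 0.0]
contact_force: [0.4, -0.2, -3.3]
grip_width: 0.171
[ 0.43067607 -0.00617258  0.17966626] [-2.44311075e+00 -1.97452720e+00  4.09795599e-04] [-0.014  0.089 -0.313  1.17   0.     0.197] 4.45
```

View pics/w2.png

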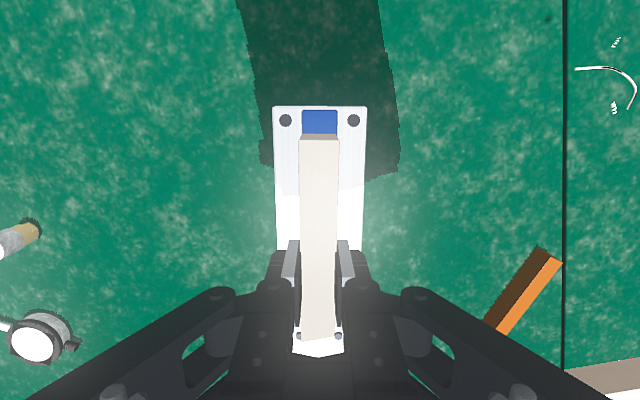

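The held bar hangs over the rest. The rest's robot-side blue end is at (319,121), with the plate edges at columns ~274 and ~367. I'll measure the rest's axis and the bar in the hand.

```bash
python3 - <<'E'
from h import *
v=np.load('s2.npy'); c=cam('wrist',dict(tcp_pos=v[:3],tool_rot=v[3:]))
im=cv2.imread("pics/w2.png"); h=cv2.cvtColor(im,cv2.COLOR_BGR2HSV);H,S,V=[h[...,i] for i in range(3)]
blue=(H>100)&(H<125)&(S>100)&(V>60)
for st,ce,mk in blobs(blue,100): print('blue',st,ce,rect(mk))
green=(H>65)&(H<95)&(S>90)
# plate side edges: rows 130-230, scan outward from plate
L=[];R=[]
for r in range(115,245,5):
    row=green[r]; 
    l=max(np.where(row[:300])[0]); rr=300+np.where(row[345:])[0][0]+45; L.append((l+.5,r)); R.append((rr-.5,r))
print(L[::5],R[::5])
for z in(.01,):
    a=plane(c,L,z);b=plane(c,R,z)
    for p in(a,b):
        vx,vy,x0,y0=cv2.fitLine(p[:,:2].astype(np.float32),cv2.DIST_HUBER,0,.001,.001).ravel(); print('edge',np.degrees(np.arctan2(vy,vx)),x0,y0)
        n=np.array([-vy,vx]); 
    d=np.array([np.cos(np.radians(-12.2)),np.sin(np.radians(-12.2))]);n=np.array([-d[1],d[0]])
    print('n: ',(a[:,:2]@n).mean(),(b[:,:2]@n).mean(), 'mid',((a[:,:2]@n).mean()+(b[:,:2]@n).mean())/2)
    print('tcp n',v[:2]@n,'along',v[:2]@d)
# end of blue
bl=[(u,np.where(blue[:,u])[0].min()-.0) for u in range(306,334,4)]
p=plane(c,bl,.028); print('rest end along',(p[:,:2]@d).round(4))
rows=[(np.where(blue[r])[0].min(),np.where(blue[r])[0].max()+1,r) for r in range(114,130,4)]
for a0,b0,r in rows:
    q=plane(c,[(a0,r),(b0,r)],.028)[:,:2]@n; print('blue n',q,q.mean())
c2=cam('top'); i2=cv2.imread('pics/top0.png'); hh=cv2.cvtColor(i2,cv2.COLOR_BGR2HSV)
t=(hh[...,0]>100)&(hh[...,0]<125)&(hh[...,1]>130)&(hh[...,2]>60)
g=(hh[...,1]<60)&(hh[...,2]>150)
for st,ce,mk in blobs(g,1000):
    if 250<ce[0]<360 and st[4]<3000:
        mk[200:260]|=t[200:260]
        b=plane(c2,cv2.boxPoints(rect(mk)),.01); print('plate',b.round(4),b.mean(0)[:2]@d,b.mean(0)[:2]@n)
b=plane(c2,cv2.boxPoints(rect(blobs(t,100)[0][2])),.028); print('rest top', b[:,:2]@d,b[:,:2]@n)
# bar in hand: end edge (top face) 
zt=v[2]-.0073+.024
print('bar end top', plane(c,[(303,139),(334,139)],zt)[:,:2]@d, 'bar sides n',plane(c,[(299.5,200),(338.5,200),(300,150),(338,150)],zt)[:,:2]@n)
E
python3 - <<'E'
import cv2
i=cv2.imread('pics/w2.png')[95:260,250:400];cv2.imwrite('pics/w2c.png',cv2.resize(i,None,fx=3.5,fy=3.5,interpolation=0))
E
```

```text
blue [302 110  36  25 828] [319.23550725 121.33695652] ((319.0577392578125, 121.22990417480469), (35.009307861328125, 23.975244522094727), 2.602562189102173)
[(np.float64(271.5), 115), (np.float64(272.5), 140), (np.float64(266.5), 165), (np.float64(274.5), 190), (np.float64(255.5), 215), (np.float64(276.5), 240)] [(np.float64(367.5), 115), (np.float64(383.5), 140), (np.float64(396.5), 165), (np.float64(381.5), 190), (np.float64(388.5), 215), (np.float64(381.5), 240)]
edge -12.145286 0.40672514 -0.047281887
edge -2.801826 0.4450157 0.055085905
n:  0.03668923930512643 0.15051097082144455 mid 0.09360010506328549
tcp n 0.08497935484259125 along 0.422254052367811
rest end along [0.3572 0.3572 0.3572 0.3572 0.3572 0.3572 0.3572]
blue n [0.06976562 0.10070837] 0.08523699781881022
blue n [0.06972196 0.10077091] 0.08524643173007276
blue n [0.06967796 0.10083391] 0.08525593461747752
blue n [0.06963361 0.1008974 ] 0.08526550726706847
plate [[ 0.3744  0.0543  0.01  ]
 [ 0.7131 -0.019   0.01  ]
 [ 0.6932 -0.1101  0.01  ]
 [ 0.355  -0.035   0.01  ]] 0.5277065695186538 0.0859834465385002
rest top [0.35862939 0.49161141 0.49157274 0.358603  ] [0.09814666 0.09786519 0.07375414 0.07422174]
bar end top [0.3625472  0.36253116] bar sides n [0.07651538 0.09247511 0.07701948 0.09187642]
```

View pics/w2c.png

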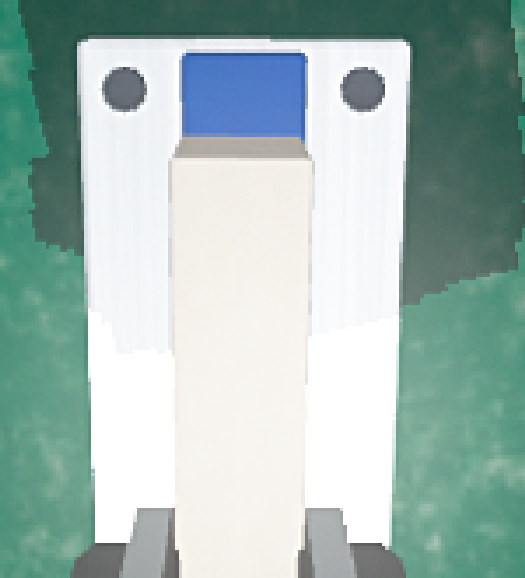

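```bash
python3 -m creep '1 .006 .001 -.06 0;1 .006 .001 -.12 0;1 .006 .001 -.18 0;1 .006 .001 -.22 0;1 .006 .001 -.25 0;1 .006 .001 -.265 0;1 .006 .001 -.275 0;1 .006 .001 -.28 0;1 .006 .001 -.284 0;1 .006 .001 -.286 0;1 .006 .001 -.286 0'; python3 - <<'E'
from h import *
s=manip.sense(); print(s['tcp_pos'],s['contact_force'],s['t'])
for n in('wrist','scene'):
    im=manip.capture(n); cv2.imwrite(f"pics/{n}3.png",im[:,:,::-1])
E
```

```text
t: 5.88
tcp_pos: [0.434, -0.0054, 0.0369]
tool_rot: [2.443, 1.975, 0.0]
contact_force: [-0.1, -0.9, -3.3]
grip_width: 0.171
[ 0.43398725 -0.00540753  0.03690129] [-0.14667018 -0.91908704 -3.28454446] 5.875
```

View pics/wrist3.png

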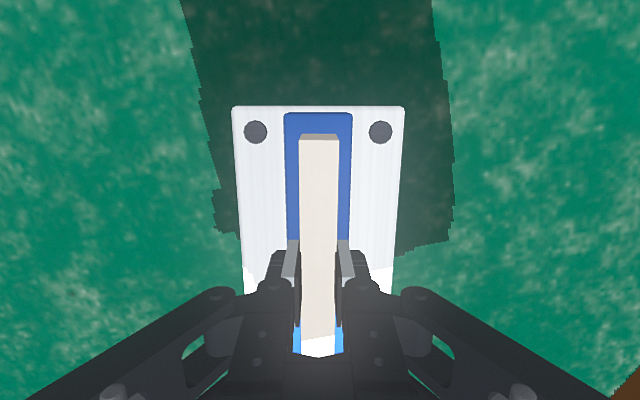

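```bash
python3 - <<'E'
from h import *
i=cv2.imread('pics/wrist3.png')[95:260,220:420];cv2.imwrite('pics/w3c.png',cv2.resize(i,None,fx=3.5,fy=3.5,interpolation=0))
c=cam('wrist'); d=np.array([np.cos(np.radians(-12.2)),np.sin(np.radians(-12.2))]);n=np.array([-d[1],d[0]])
f=lambda u,z:[plane(c,u,z)[:,:2]@d,plane(c,u,z)[:,:2]@n]
print(f([(300,112.3),(340,112.3)],.028),f([(303,133.5),(334,133.5)],.0296),f([(303,139.5),(334,139.5)],.0536))
print(f([(285,180),(352.5,180)],.028),f([(299,180),(338,180)],.0536))
E
```

```text
[array([0.35662676, 0.35660114]), array([0.07726213, 0.09546075])] [array([0.36598758, 0.36596631]), array([0.07859066, 0.09280415])] [array([0.36581813, 0.36579978]), array([0.07967656, 0.09168263])]
[array([0.38834675, 0.38828957]), array([0.06955702, 0.10216901])] [array([0.38196686, 0.38193941]), array([0.07788013, 0.09354498])]
```

View pics/w3c.png

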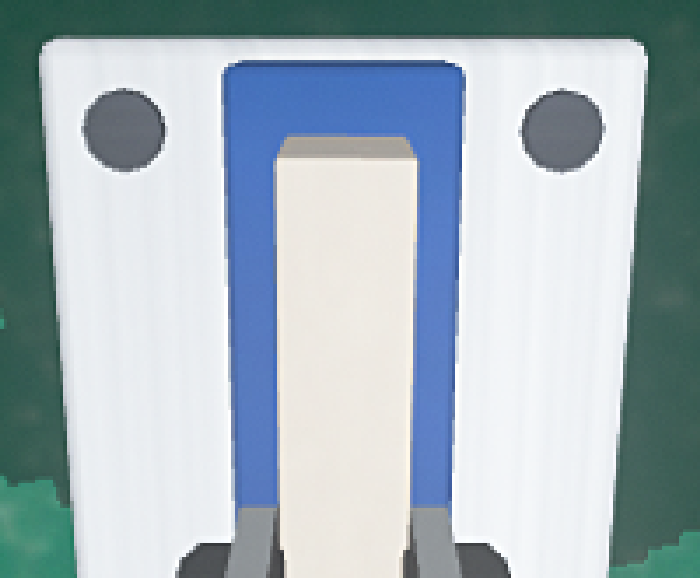

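```bash
python3 -m creep '1 -.0025 .0005 0 0;1 -.0025 .0005 -.002 0;1 -.0025 .0005 -.0035 0;1 -.0025 .0005 -.0035 0'
```

```text
t: 6.48
tcp_pos: [0.4327, -0.0051, 0.0353]
tool_rot: [2.443, 1.975, 0.0]
contact_force: [-2.3, 0.9, 4.3]
grip_width: 0.169
```

```bash
python3 -m creep '.3 0 0 0 0;0 0 0 0 0;0 0 0 0 0;0 0 0 0 0;0 0 0 .02 0;0 0 0 .06 0;0 0 0 .14 0;0 0 0 .24 0;0 0 0 .34 0;0 0 0 .4 0;0 0 0 .4 0'; python3 - <<'E'
from h import *
s=manip.sense(); print(s['tcp_pos'],s['contact_force'],s['t'])
for n in('wrist','scene','top'):
    im=manip.capture(n); cv2.imwrite(f"pics/{n}4.png",im[:,:,::-1])
i=cv2.imread('pics/scene4.png')[140:300,190:410]; cv2.imwrite("pics/scene4c.png",cv2.resize(i,None,fx=3.5,fy=3.5,interpolation=2))
E
```

```text
t: 7.85
tcp_pos: [0.4338, -0.0052, 0.2377]
tool_rot: [2.441, 1.973, 0.005]
contact_force: [0.8, -0.1, -0.6]
grip_width: 0.5
[ 0.43376898 -0.00517238  0.23768609] [ 0.75052931 -0.09466075 -0.55985801] 7.85
```

View pics/wrist4.png

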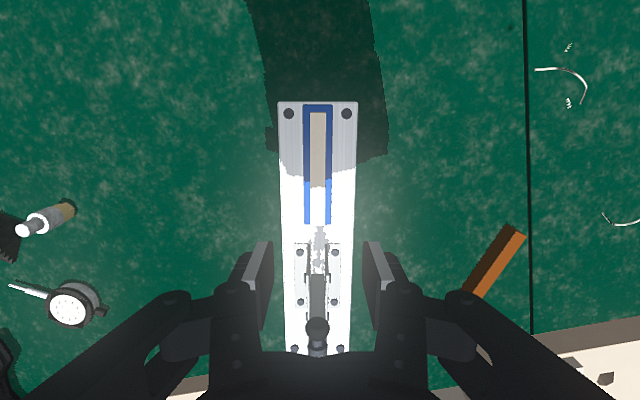

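View pics/scene4c.png

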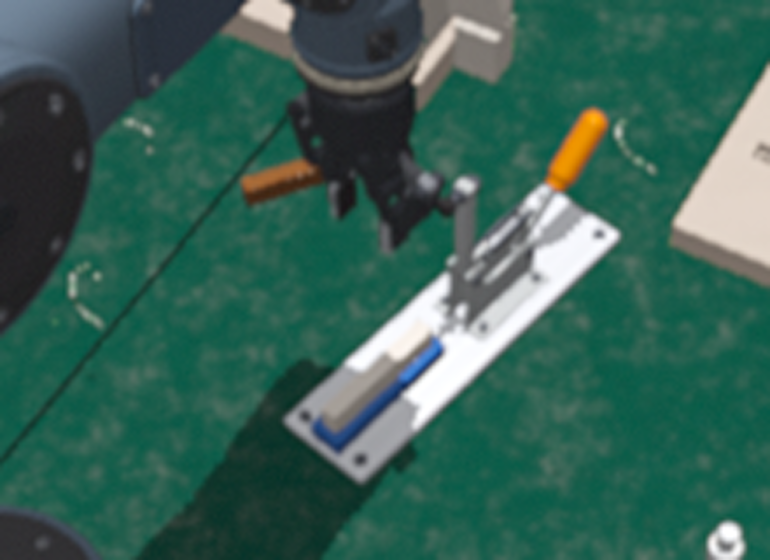

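Step 1 looks done: the bar is centred on the rest and released. Next I'll straddle the handle with open jaws along the fixture axis, so the far finger sits behind the grip's end within reach.

```bash
python3 -m creep '-1 0 0 .05 -.1;-1 .1 -.02 .05 -.2;-1 .2 -.04 .05 -.3;-1 .3 -.06 .05 -.4;-1 .4 -.08 .05 -.5;-1 .509 -.112 .05 -.6;-1 .509 -.112 .05 -.7;-1 .509 -.112 .05 -.8;-1 .509 -.112 .05 -.9;-1 .509 -.112 .05 -1;-1 .509 -.112 .05 -1;-1 .509 -.112 .05 -1'; python3 - <<'E'
from h import *
s=manip.sense(); print(s['tcp_pos'],s['tool_rot'],s['joints'],s['t'])
np.save('s5.npy',np.r_[s['tcp_pos'],s['tool_rot']])
for n in('wrist','scene'):
    im=manip.capture(n); cv2.imwrite(f"pics/{n}5.png",im[:,:,::-1])
i=cv2.imread('pics/scene5.png')[100:300,190:410]; cv2.imwrite("pics/scene5c.png",cv2.resize(i,None,fx=3,fy=3,interpolation=2))
E
```

```text
t: 9.5
tcp_pos: [0.687, -0.0611, 0.2594]
tool_rot: [3.125, -0.325, -0.002]
contact_force: [0.9, 0.3, 0.7]
grip_width: 1.001
[ 0.68698137 -0.06111644  0.25944258] [ 3.12468695e+00 -3.25454430e-01 -1.64309384e-03] [-8.87364434e-02  6.70612624e-01  7.32527977e-01  1.63375762e+00
  1.37333104e-05  1.68962316e+00] 9.5
```

View pics/wrist5.png

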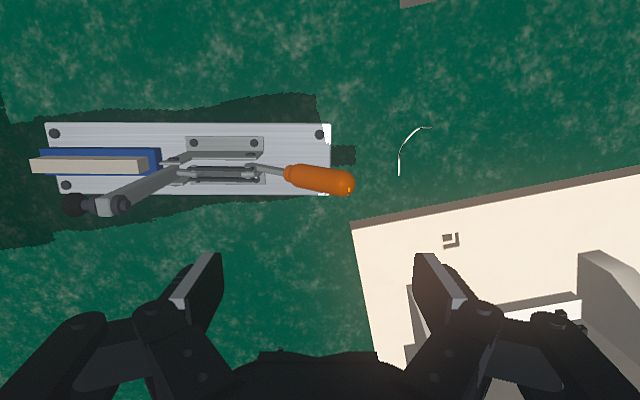

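View pics/scene5c.png

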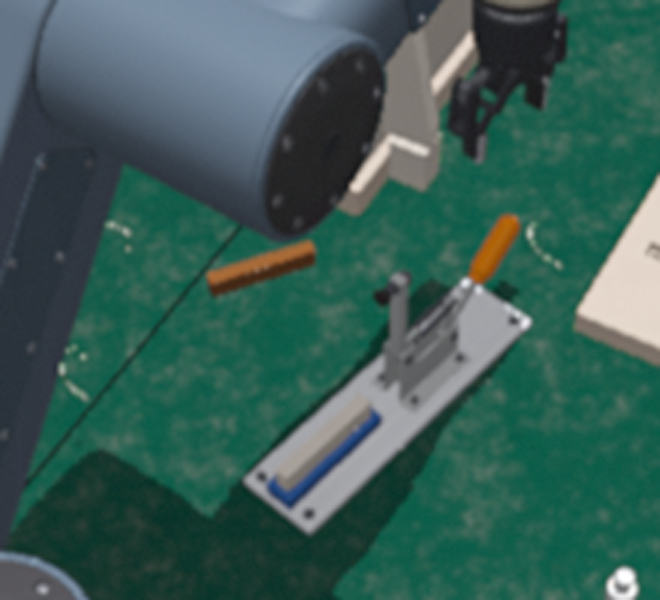

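The wrist view shows the orange grip, its end cap at about (343,183), and no obstacle under the open fingers. I'll check the grip's end against the model.

```bash
python3 - <<'E'
from h import *
v=np.load('s5.npy'); c=cam('wrist',dict(tcp_pos=v[:3],tool_rot=v[3:]))
d=np.array([np.cos(np.radians(-12.2)),np.sin(np.radians(-12.2))]);n=np.array([-d[1],d[0]])
p=plane(c,[(341,184),(355,184)],.119)[:,:2]; print('end', p@d,p@n,'model a',.608+.0977)
print('tcp',v[:2]@d,v[:2]@n)
w=lambda a,z:np.r_[a*d+.0856*n,z]
print(proj(c,[w(.7057,.119),w(.608+.0788,.105),w(.608,.043)]))
print(proj(c,[w(.608+.0775+.0425,.105),w(.608+.0775-.0425,.105)]))
im=cv2.imread('pics/wrist5.png');h=cv2.cvtColor(im,cv2.COLOR_BGR2HSV);b=blobs((h[...,0]<20)&(h[...,1]>150)&(h[...,2]>80),100)
for st,ce,m in b: print(st,ce)
E
```

```text
end [0.7043845  0.71706017] [0.08387296 0.08394187] model a 0.7057
tcp 0.6843819301791861 0.08544001715514599
[[342.50481709 182.1592444 ]
 [321.4492133  178.34488116]
 [251.14059176 164.85513368]]
[[365.02757401 178.57446708]
 [275.12153484 178.10718018]]
[ 284  164   71   33 1601] [320.30106184 178.83822611]
```

```bash
python3 -m creep '-1 .006 -.001 -.08 0;-1 .006 -.001 -.16 0;-1 .006 -.001 -.22 0;-1 .006 -.001 -.26 0;-1 .006 -.001 -.29 0;-1 .006 -.001 -.31 0;-1 .006 -.001 -.325 0;-1 .006 -.001 -.335 0;-1 .006 -.001 -.335 0'; python3 - <<'E'
from h import *
s=manip.sense(); print(s['tcp_pos'],s['contact_force'],s['t'])
for n in('wrist','scene'):
    im=manip.capture(n); cv2.imwrite(f"pics/{n}6.png",im[:,:,::-1])
i=cv2.imread('pics/scene6.png')[100:300,190:410]; cv2.imwrite("pics/scene6c.png",cv2.resize(i,None,fx=3,fy=3,interpolation=2))
E
```

```text
t: 10.72
tcp_pos: [0.6902, -0.0617, 0.0925]
tool_rot: [-3.124, 0.331, 0.0]
contact_force: [0.6, -0.4, 0.4]
grip_width: 1.003
[ 0.69017923 -0.06166876  0.09254474] [ 0.63573229 -0.35976023  0.36026562] 10.725
```

View pics/wrist6.png

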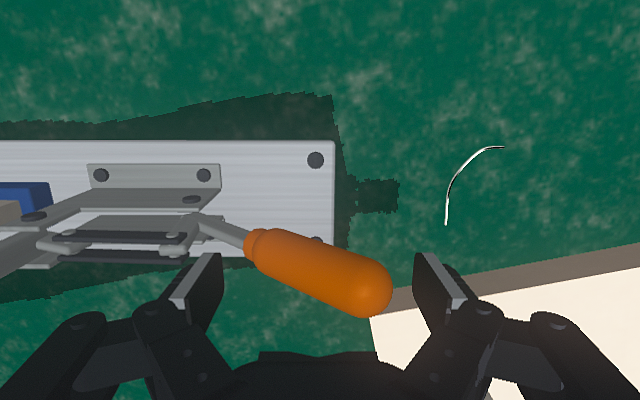

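View pics/scene6c.png

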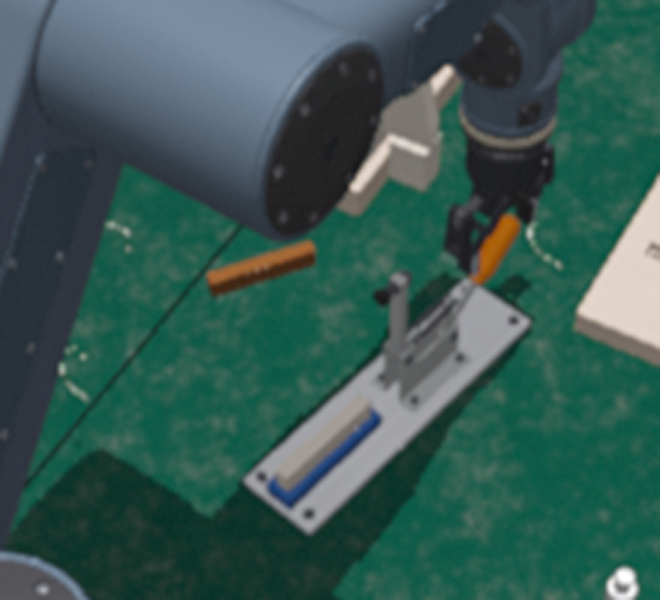

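```bash
python3 -m creep '-1 -.0137 .003 0 0;-1 -.0274 .006 .004 0;-1 -.041 .009 .008 0;-1 -.055 .012 .012 0;-1 -.068 .015 .017 0;-1 -.082 .018 .022 0;-1 -.096 .021 .027 0;-1 -.11 .024 .032 0;-1 -.123 .027 .037 0;-1 -.137 .03 .042 0;-1 -.137 .03 .042 0'; python3 - <<'E'
from h import *
s=manip.sense(); print(s['tcp_pos'],s['contact_force'],s['t'])
for n in('wrist','scene'):
    im=manip.capture(n); cv2.imwrite(f"pics/{n}7.png",im[:,:,::-1])
i=cv2.imread('pics/scene7.png')[100:300,190:410]; cv2.imwrite("pics/scene7c.png",cv2.resize(i,None,fx=3,fy=3,interpolation=2))
E
```

```text
t: 12.2
tcp_pos: [0.6213, -0.0465, 0.1138]
tool_rot: [-3.124, 0.331, 0.0]
contact_force: [0.2, -0.1, 0.4]
grip_width: 1.005
[ 0.62128013 -0.04649781  0.11376266] [ 0.16634995 -0.11125955  0.39589616] 12.2
```

View pics/wrist7.png

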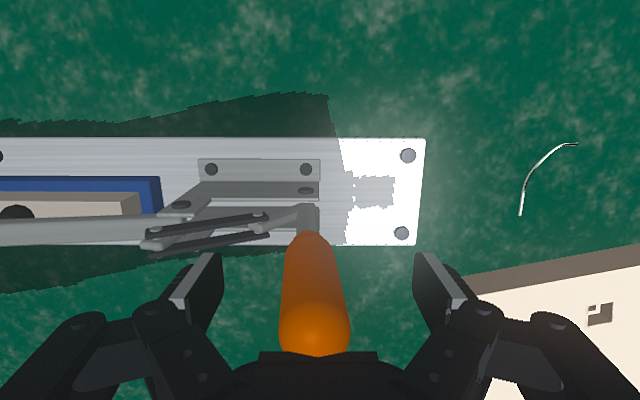

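View pics/scene7c.png

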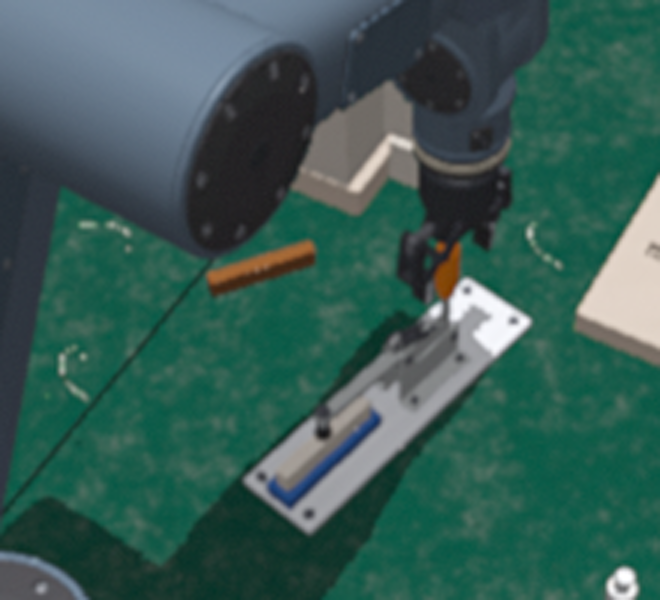

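The handle coasted to near upright and the pad arm is just above the bar. I'll raise slightly and push on.

```bash
python3 -m creep '-1 0 0 .022 0;-1 -.016 .0034 .022 0;-1 -.032 .0068 .022 0;-1 -.048 .01 .022 0;-1 -.06 .013 .022 0;-1 -.07 .015 .022 0;-1 -.078 .017 .022 0;-1 -.086 .0185 .022 0;-1 -.094 .02 .022 0;-1 -.098 .021 .022 0;-1 -.098 .021 .022 0'; python3 - <<'E'
from h import *
s=manip.sense(); print(s['tcp_pos'],s['contact_force'],s['t'])
im=manip.capture('wrist'); cv2.imwrite(f"pics/wrist8.png",im[:,:,::-1])
E
```

```text
t: 13.68
tcp_pos: [0.5727, -0.0361, 0.1247]
tool_rot: [3.124, -0.331, 0.0]
contact_force: [1.2, 0.1, 0.9]
grip_width: 0.999
[ 0.57268775 -0.0361444   0.1246856 ] [1.18858944 0.10206813 0.89274741] 13.675
```

View pics/wrist8.png

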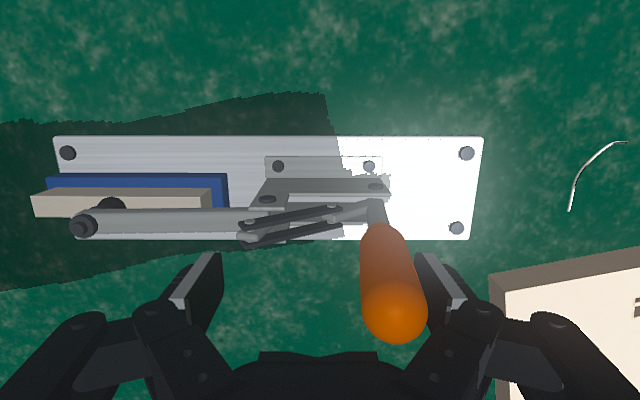

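```bash
python3 -m creep '-1 -.004 .0008 0 0;-1 -.008 .0017 0 0;-1 -.012 .0025 0 0;-1 -.016 .0034 0 0;-1 -.02 .0042 0 0;-1 -.024 .005 0 0;-1 -.028 .006 0 0;-1 -.028 .006 0 0'; python3 - <<'E'
from h import *
s=manip.sense(); print(s['tcp_pos'],s['contact_force'],s['t'])
im=manip.capture('wrist'); cv2.imwrite(f"pics/wrist9.png",im[:,:,::-1])
E
```

```text
t: 14.72
tcp_pos: [0.5585, -0.0331, 0.1246]
tool_rot: [-3.124, 0.331, 0.0]
contact_force: [-0.4, 0.4, -0.0]
grip_width: 0.998
[ 0.55853965 -0.03312574  0.12460061] [-0.3641562   0.4133804  -0.02668241] 14.725
```

View pics/wrist9.png

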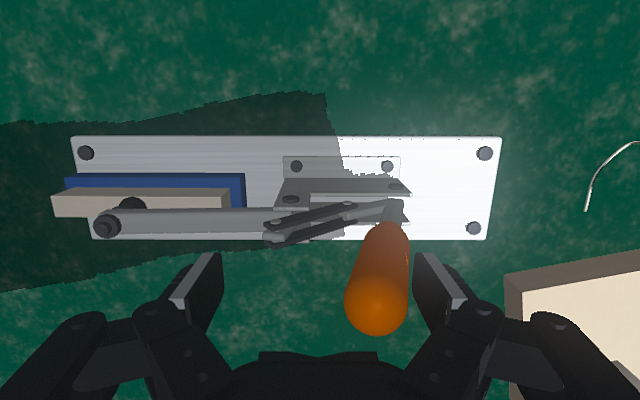

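The handle now stands clear of the finger, so it seems to have gone over centre. I'll nudge it to the stop while watching the force.

```bash
python3 -m creep '-1 -.005 .001 0 0;-1 -.01 .002 0 0;-1 -.015 .003 0 0;-1 -.015 .003 0 0'; python3 -m creep '-1 -.003 .0006 0 0;-1 -.005 .001 0 0;-1 -.005 .001 0 0'
```

```text
t: 15.28
tcp_pos: [0.5548, -0.0323, 0.1261]
tool_rot: [3.123, -0.332, 0.012]
contact_force: [21.0, -5.2, -1.5]
grip_width: 1.001
t: 15.65
tcp_pos: [0.5541, -0.0322, 0.1263]
tool_rot: [3.123, -0.332, 0.017]
contact_force: [35.8, -7.8, -11.9]
grip_width: 1.0
```

```bash
python3 -m creep '-1 .02 -.0043 0 0;-1 .04 -.0085 0 0;-1 .054 -.0115 0 0;-1 .054 -.0115 .03 0;-1 .054 -.0115 .08 0;-1 .054 -.0115 .16 0;-1 .054 -.0115 .23 0;-1 .054 -.0115 .23 0;-1 .054 -.0115 .23 0;-1 .054 -.0115 .23 0;-1 .054 -.0115 .23 0'; python3 - <<'E'
from h import *
s=manip.sense(); print(s['tcp_pos'],s['contact_force'],s['t']); np.save('s10.npy',np.r_[s['tcp_pos'],s['tool_rot']])
for n in('wrist','scene'):
    im=manip.capture(n); cv2.imwrite(f"pics/{n}10.png",im[:,:,::-1])
i=cv2.imread('pics/scene10.png')[100:300,190:410]; cv2.imwrite("pics/scene10c.png",cv2.resize(i,None,fx=3,fy=3,interpolation=2))
v=np.load('s10.npy'); c=cam('wrist',dict(tcp_pos=v[:3],tool_rot=v[3:]))
d=np.array([np.cos(np.radians(-12.2)),np.sin(np.radians(-12.2))]);n=np.array([-d[1],d[0]])
w=lambda a,z:np.r_[a*d+.0856*n,z]
for q in (0,.9,1.1,1.18):
    l=.90-q; print(q,proj(c,[w(.608+.1*np.sin(l),.043+.1*np.cos(l)),w(.608+.124*np.sin(l),.043+.124*np.cos(l))]).ravel().round(1))
h=cv2.cvtColor(cv2.imread('pics/wrist10.png'),cv2.COLOR_BGR2HSV)
for st,ce,m in blobs((h[...,0]<20)&(h[...,1]>150)&(h[...,2]>80),300): print(st,ce)
E
```

```text
t: 17.02
tcp_pos: [0.5753, -0.0369, 0.2389]
tool_rot: [3.124, -0.331, -0.002]
contact_force: [-1.0, 0.0, -0.2]
grip_width: 1.002
[ 0.57526303 -0.03686215  0.23892931] [-1.00639642  0.02879353 -0.24752888] 17.025
0 [450.3 184.3 479.5 188.9]
0.9 [368.2 196.7 373.2 206.7]
1.1 [342.3 195.9 337.9 205.5]
1.18 [332.2 195.1 324.2 204.4]
[308 189  31  33 768] [322.8984375  206.09635417]
```

View pics/wrist10.png

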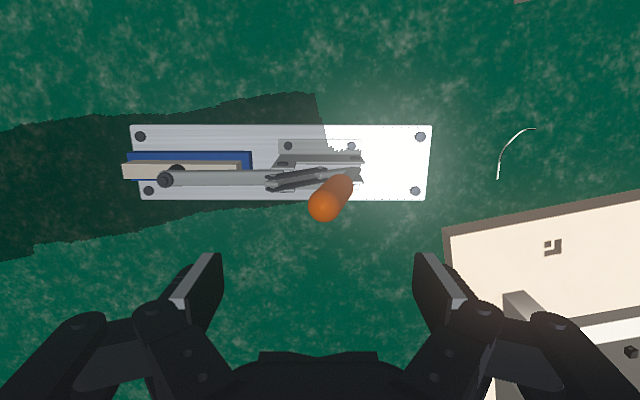

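View pics/scene10c.png

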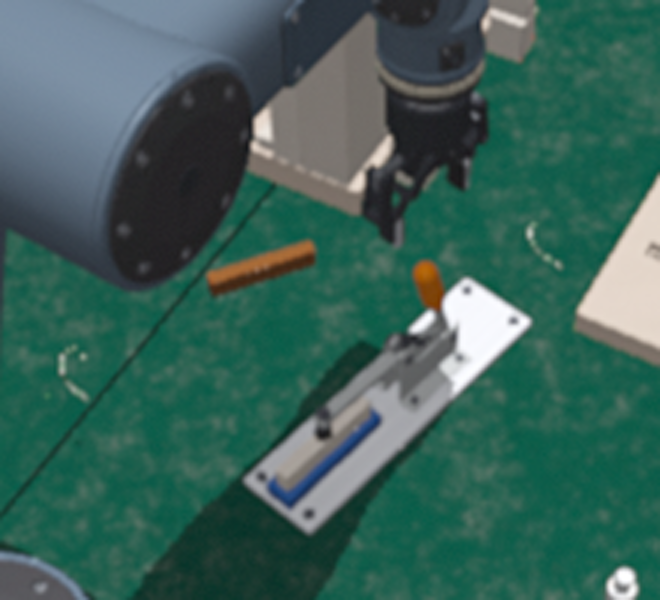

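The handle's end cap at (322,206) matches the model for 1.18 rad, so the clamp is locked with the hand off. For opening I'll close the fingers and descend on the rest side of the grip.

```bash
python3 -m creep '1 -.044 .0095 0 0;1 -.09 .0195 0 0;1 -.09 .0195 0 0;1 -.09 .0195 -.06 0;1 -.09 .0195 -.12 0;1 -.09 .0195 -.17 0;1 -.09 .0195 -.2 0;1 -.09 .0195 -.22 0;1 -.09 .0195 -.22 0'; python3 - <<'E'
from h import *
s=manip.sense(); print(s['tcp_pos'],s['contact_force'],s['t'])
im=manip.capture('wrist'); cv2.imwrite(f"pics/wrist11.png",im[:,:,::-1])
E
```

```text
t: 18.25
tcp_pos: [0.5307, -0.0272, 0.1294]
tool_rot: [3.124, -0.331, -0.001]
contact_force: [-0.7, -0.5, 0.1]
grip_width: 0.005
[ 0.53070224 -0.02718024  0.12938779] [-0.70628928 -0.47293139  0.11300179] 18.25
```

View pics/wrist11.png

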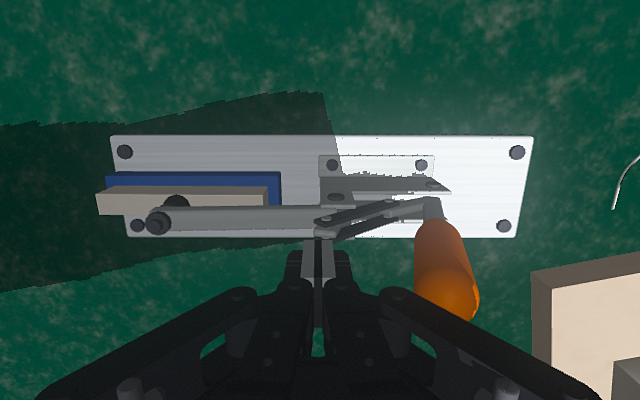

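```bash
python3 -m creep '1 .01 -.002 .022 0;1 .025 -.0055 .022 0;1 .037 -.008 .022 0;1 .043 -.009 .022 0;1 .049 -.0105 .022 0;1 .055 -.012 .022 0;1 .061 -.013 .022 0;1 .067 -.0145 .022 0;1 .073 -.016 .022 0;1 .079 -.017 .022 0;1 .085 -.0185 .022 0;1 .085 -.0185 .022 0'; python3 - <<'E'
from h import *
s=manip.sense(); print(s['tcp_pos'],s['contact_force'],s['t'])
im=manip.capture('wrist'); cv2.imwrite(f"pics/wrist12.png",im[:,:,::-1])
E
```

```text
t: 19.8
tcp_pos: [0.5734, -0.0365, 0.1405]
tool_rot: [3.124, -0.331, 0.0]
contact_force: [-0.6, -0.0, 0.1]
grip_width: 0.0
[ 0.57337282 -0.03645898  0.14047377] [-0.58542044 -0.01224595  0.14361879] 19.8
```

View pics/wrist12.png

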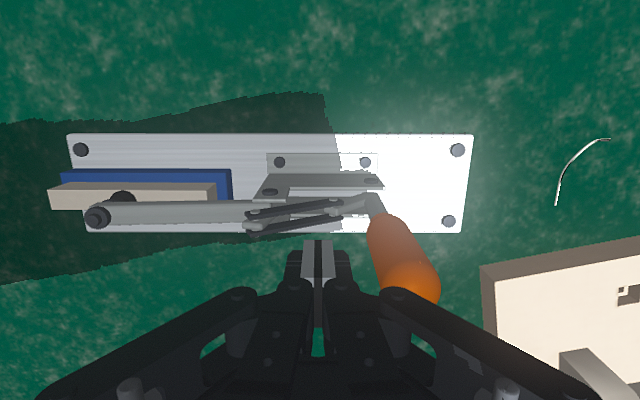

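```bash
python3 -m creep '1 .01 -.002 0 0;1 .02 -.0045 0 0;1 .03 -.0065 0 0;1 .04 -.0085 0 0;1 .05 -.011 0 0;1 .06 -.013 -.003 0;1 .07 -.015 -.006 0;1 .08 -.017 -.01 0;1 .09 -.0195 -.014 0;1 .1 -.0215 -.018 0;1 .11 -.024 -.022 0;1 .11 -.024 -.022 0'; python3 - <<'E'
from h import *
s=manip.sense(); print(s['tcp_pos'],s['contact_force'],s['t'])
for n in('wrist','scene'):
    im=manip.capture(n); cv2.imwrite(f"pics/{n}13.png",im[:,:,::-1])
i=cv2.imread('pics/scene13.png')[100:300,190:410]; cv2.imwrite("pics/scene13c.png",cv2.resize(i,None,fx=3,fy=3,interpolation=2))
E
```

```text
t: 21.35
tcp_pos: [0.6284, -0.0485, 0.1292]
tool_rot: [3.124, -0.331, -0.0]
contact_force: [-0.6, 0.3, 0.3]
grip_width: 0.002
[ 0.62842935 -0.04849248  0.12918496] [-0.5793313   0.26475745  0.31440537] 21.35
```

View pics/wrist13.png

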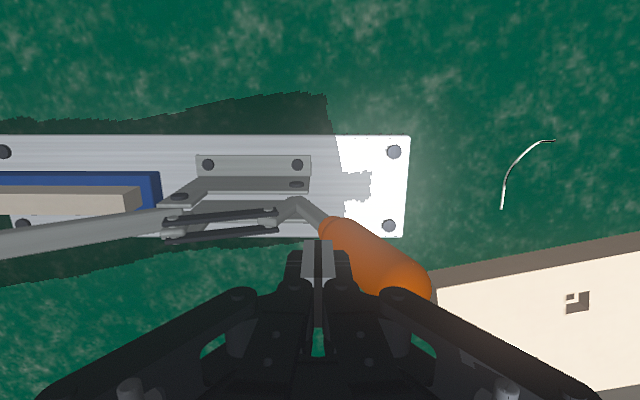

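View pics/scene13c.png

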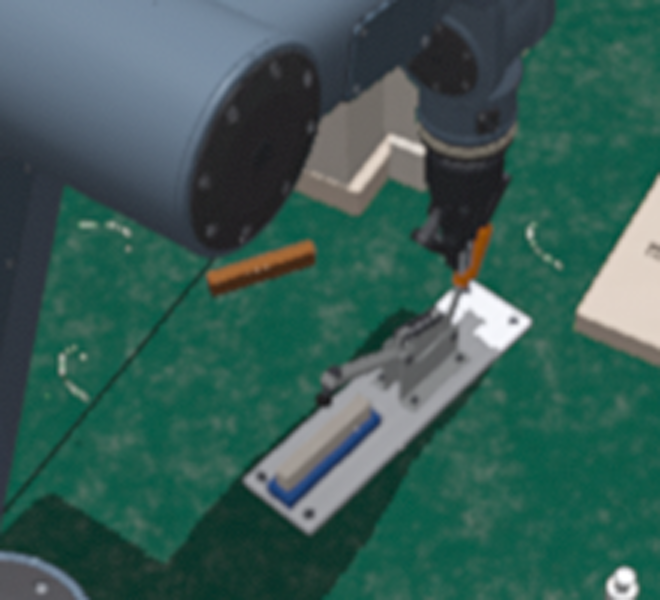

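The handle is leaning back about 25° and the arm is rising off the bar, which hasn't moved. I'll keep pushing.

```bash
python3 -m creep '1 .01 -.002 -.003 0;1 .02 -.0045 -.006 0;1 .03 -.0065 -.01 0;1 .04 -.0085 -.014 0;1 .05 -.011 -.018 0;1 .06 -.013 -.022 0;1 .068 -.0147 -.026 0;1 .068 -.0147 -.026 0'; python3 - <<'E'
from h import *
s=manip.sense(); print(s['tcp_pos'],s['contact_force'],s['t'])
for n in('wrist','scene'):
    im=manip.capture(n); cv2.imwrite(f"pics/{n}14.png",im[:,:,::-1])
i=cv2.imread('pics/scene14.png')[100:300,190:410]; cv2.imwrite("pics/scene14c.png",cv2.resize(i,None,fx=3,fy=3,interpolation=2))
E
```

```text
t: 22.45
tcp_pos: [0.6625, -0.0559, 0.1163]
tool_rot: [3.124, -0.331, 0.0]
contact_force: [-0.3, 0.6, 0.7]
grip_width: 0.001
[ 0.66251657 -0.05587238  0.11633383] [-0.28211748  0.63327686  0.6735708 ] 22.45
```

View pics/wrist14.png

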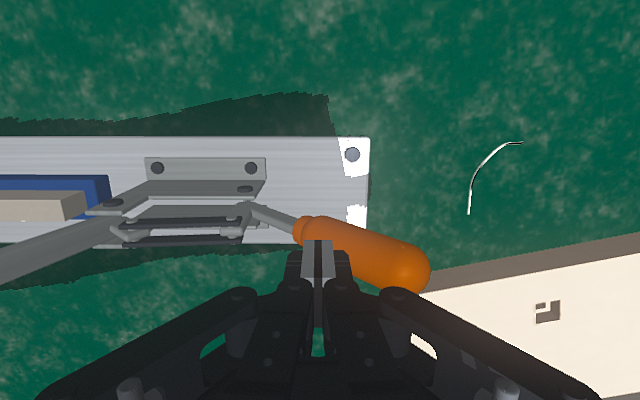

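View pics/scene14c.png

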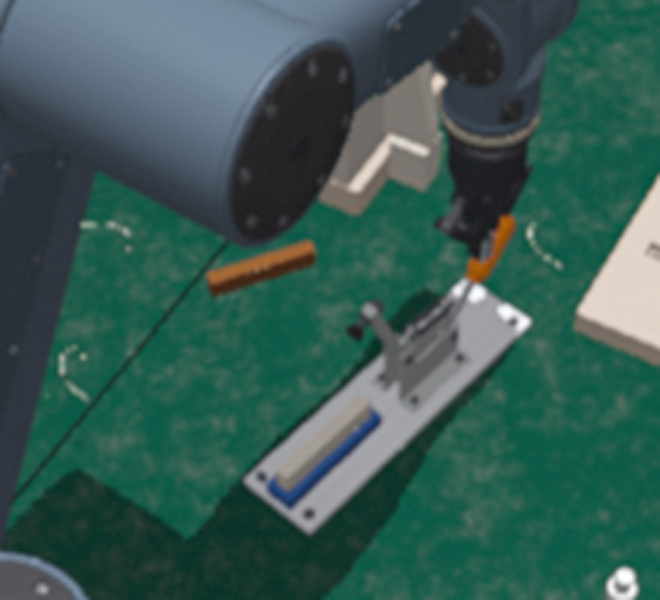

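```bash
python3 -m creep '1 .006 -.0013 -.002 0;1 .012 -.0026 -.004 0;1 .018 -.004 -.006 0;1 .024 -.005 -.008 0;1 .03 -.0065 -.01 0;1 .03 -.0065 -.01 0'; python3 - <<'E'
from h import *
s=manip.sense(); print(s['tcp_pos'],s['contact_force'],s['t'])
for n in('wrist','scene'):
    im=manip.capture(n); cv2.imwrite(f"pics/{n}15.png",im[:,:,::-1])
i=cv2.imread('pics/scene15.png')[100:300,190:410]; cv2.imwrite("pics/scene15c.png",cv2.resize(i,None,fx=3,fy=3,interpolation=2))
E
```

```text
t: 23.3
tcp_pos: [0.6755, -0.0586, 0.1114]
tool_rot: [-3.124, 0.331, 0.005]
contact_force: [-16.2, 3.7, 10.4]
grip_width: -0.004
[ 0.67554841 -0.05857124  0.11144124] [-16.20951846   3.65294999  10.36467444] 23.3
```

View pics/scene15c.png

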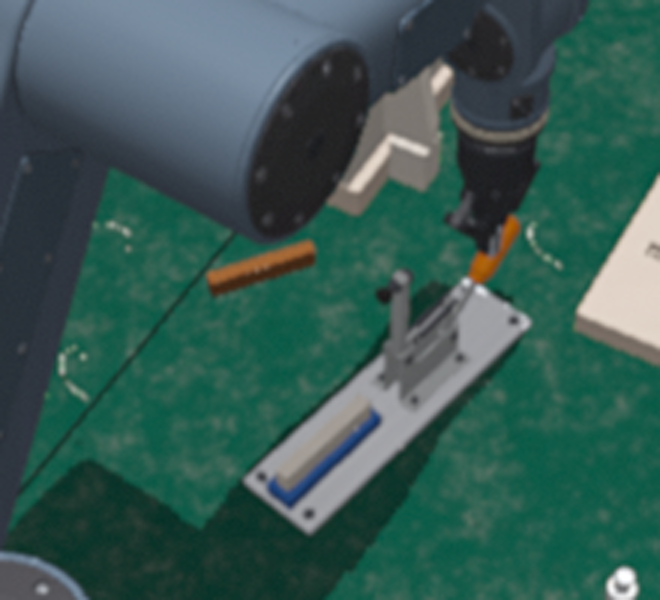

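The contact force is 19 N and the arm is upright, so the handle is on its open stop. I'll back straight off, lift and check.

```bash
python3 -m creep '1 -.01 .002 .02 0;1 -.02 .0045 .06 0;1 -.02 .0045 .12 0;1 -.02 .0045 .2 0;1 -.02 .0045 .3 0;1 -.02 .0045 .3 0;1 -.02 .0045 .3 0;1 -.02 .0045 .3 0'; python3 - <<'E'
from h import *
s=manip.sense(); print(s['tcp_pos'],s['contact_force'],s['t']); c=cam('wrist',s)
for n in('wrist','scene','top'):
    im=manip.capture(n); cv2.imwrite(f"pics/{n}16.png",im[:,:,::-1])
i=cv2.imread('pics/scene16.png')[100:300,190:410]; cv2.imwrite("pics/scene16c.png",cv2.resize(i,None,fx=3,fy=3,interpolation=2))
d=np.array([np.cos(np.radians(-12.2)),np.sin(np.radians(-12.2))]);n=np.array([-d[1],d[0]])
w=lambda a,z:np.r_[a*d+.0856*n,z]
for q in (0,.15,.3):
    l=.90-q; print(q,[proj(k,[w(.608+.1*np.sin(l),.043+.1*np.cos(l)),w(.608+.124*np.sin(l),.043+.124*np.cos(l))]).ravel().round(1) for k in(c,cam('scene'))])
for f in('wrist16','scene16','scene0'):
  h=cv2.cvtColor(cv2.imread(f'pics/{f}.png'),cv2.COLOR_BGR2HSV)
  for st,ce,m in blobs((h[...,0]<18)&(h[...,1]>180)&(h[...,2]>110),40): print(f,st,ce)
E
```

```text
t: 24.4
tcp_pos: [0.6667, -0.0567, 0.2604]
tool_rot: [3.124, -0.331, -0.003]
contact_force: [0.0, 0.7, -0.5]
grip_width: -0.001
[ 0.66672928 -0.05669782  0.26039306] [ 0.04714763  0.6908911  -0.53984641] 24.4
0 [array([343. , 178.2, 365. , 182.2]), array([354.8, 182.4, 358.9, 175.7])]
0.15 [array([332.7, 181. , 352.5, 186.1]), array([352.9, 181.9, 356.5, 175. ])]
0.3 [array([320. , 183.6, 336.4, 189.8]), array([350.6, 182. , 353.7, 175.1])]
wrist16 [305 165   6  16  54] [307.22222222 172.88888889]
wrist16 [ 311  168   67   28 1179] [345.34351145 180.74385072]
scene16 [347 172  16  22 153] [354.48366013 182.33333333]
scene16 [626 314  14  17 130] [633.51538462 323.28461538]
scene0 [346 172  17  22  77] [354.07792208 183.57142857]
scene0 [626 316  14  15 105] [633.8        323.95238095]
```

View pics/wrist16.png

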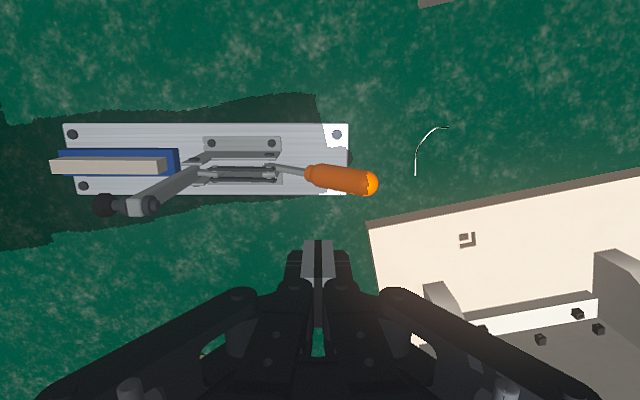

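View pics/scene16.png

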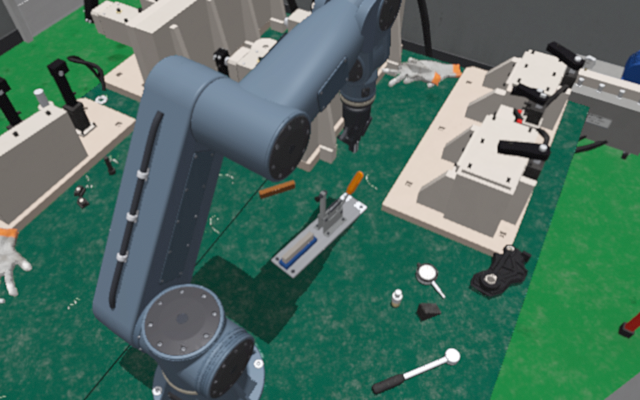

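The handle is fully open: its cap ends at column 378, where the model puts it at 0 rad. One last check that the bar is centred.

```bash
python3 - <<'E'
from h import *
s=manip.sense(); c=cam('wrist',s); d=np.array([np.cos(np.radians(-12.2)),np.sin(np.radians(-12.2))]);n=np.array([-d[1],d[0]])
im=cv2.imread('pics/wrist16.png'); h=cv2.cvtColor(im,cv2.COLOR_BGR2HSV); print(h[165,100],h[155,120])
m=(h[...,0]<30)&(h[...,1]>10)&(h[...,1]<90)&(h[...,2]>90); m[:140]=0;m[185:]=0;m[:,:40]=0;m[:,175:]=0
for st,ce,mk in blobs(m,200):
    b=plane(c,cv2.boxPoints(rect(mk)),.052); print('bar',st,b[:,:2]@d-.425,b[:,:2]@n-.0856)
i=im[130:220,40:190]; cv2.imwrite('pics/w16c.png',cv2.resize(i,None,fx=5,fy=5,interpolation=0))
E
```

```text
[ 21  21 168] [109 167 130]
bar [  49  157  118   17 1919] [-0.06378316 -0.05940654  0.07069002  0.0682536 ] [-0.00762198  0.01047463  0.0105033  -0.00750362]
```

View pics/w16c.png

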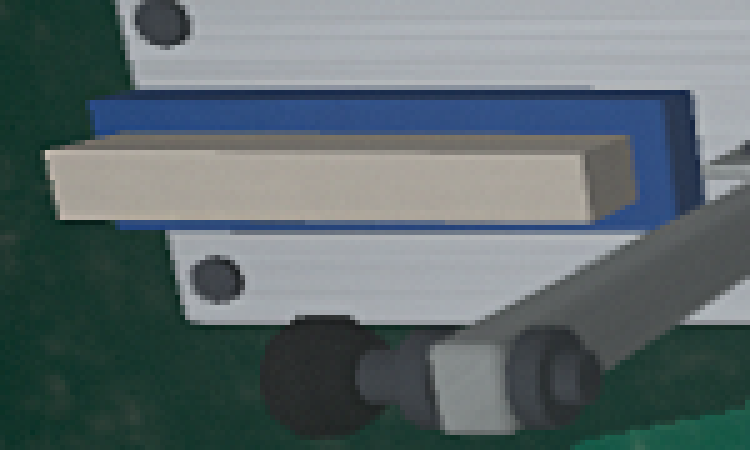

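```bash
python3 - <<'E'
from h import *
c=cam('wrist'); d=np.array([np.cos(np.radians(-12.2)),np.sin(np.radians(-12.2))]);n=np.array([-d[1],d[0]])
f=lambda t,u,z:print(t,(plane(c,u,z)[:,:2]@d-.425).round(4),(plane(c,u,z)[:,:2]@n-.0856).round(4))
f('top',[(49,160.2),(52,174),(156.8,160.4),(158.5,174)],.052)
f('bot',[(166,157),(167.5,170)],.028)
f('rest',[(58,150),(173,150),(177.5,175.5),(64,175.5)],.028)
E
```

```text
top [-0.0603 -0.0606  0.06    0.0597] [ 0.0069 -0.0088  0.0067 -0.0087]
bot [0.0593 0.059 ] [ 0.0062 -0.0094]
rest [-0.067   0.0686  0.0701 -0.0669] [ 0.0145  0.0145 -0.016  -0.0162]
```

```bash
python3 - <<'E'
from station import manip
print(manip.sense()['t'],manip.sign_off())
E
```

```text
the job is handed in; nothing more can be done
24.55 None
```

I set the steel bar on the rest, locked the clamp on it, let go, then pushed the handle back to fully open. The job was handed in at 24.55 s of the 62 s allowed, with no verdict reported.

- **Bar:** in the last wrist picture it stood within about 1 mm of the rest's centre, lengthwise and sideways, on its narrow face and released.
- **Locking:** with the hand lifted clear, the grip's end matched the position for 1.18 rad, the stop. The pad's force on the bar can't be measured directly. I inferred it from the handle holding at its stop and the pad resting on the bar.
- **Opening:** after the push back the grip's end matched 0 rad and the clamp arm stood upright. The highest force I read was about 39 N, with the finger pressing the handle on its closed stop.
- **Bystanders:** in the last scene picture the dial indicator, stepped block, coupler and brown bar look unmoved. I judged that by eye and did not measure it.
- **Check that disagreed:** the first automatic bar outline in the last picture mixed in the bar's side faces and gave an oversized box. I discarded it and measured the bar's corners instead.

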